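# Arm the tube rotator at its guarded toggle

## Task

Arm the tube rotator: on the console that has the hinged metal guard, lift the guard well open, flip the toggle beneath it fully over from the right to the left (as seen from the robot), then swing the guard fully shut again and let go. Leave the toggle of the unguarded console as it is, and do not shift the other things on the bench.

Things in the scene. Friction and masses are not known exactly. Their poses are not given: they have to be found in the camera images.
- armbox: the guarded console: grey painted steel box fixed to the bench, 200 (x) x 150 (y) x 80 mm high. Origin: centre of its underside, on the bench. x points away from the robot's side, y to the left, z up; it may be yawed up to about 0.3 rad. Its flat top panel is 80 mm above the origin. It may stand on the left or the right half of the bench; the guard tells it from the other console
- guard (a joint): angle of the guard, an aluminium hood (95 long in x, 100 wide in y, 72 mm high; top, front and two side walls 4 mm thick, open below and at the rear), hinged at its lower rear edge so its front rises up and back: 0 = shut over the toggle, 1.65 rad = stop, fully open. 'Well open' is 1.3 rad or more. The hinge is stiff (about 0.24 N m of friction): the guard stays at any angle where it is left. Mass 0.22 kg
- guard_bar (a point): middle of the guard's handle: a level round steel bar, 12 mm thick, along the console's y, 76 mm clear between its two 12 mm arms. It stands out 45 mm in front of the hood's front face (39 mm clear). Shut, it lies 140 mm in front of and 70 mm above the hinge line, so 153 mm above the bench. It moves with the guard; a gripper pointing down can keep hold of it through the whole swing, the bar turning between the pads. Its axes turn with the guard
- guard_hinge (a point): middle of the guard's hinge line, which runs along the console's y; in the console's frame at x +40, y 0, z 83 mm. Fixed to the console
- switch (a joint): angle of the guarded toggle: 0 = leaning right (towards the console's -y, 0.5 rad from upright), 1.0 rad = leaning left (+y, 0.5 rad from upright), both hard stops. It turns with about 0.06 N m of friction (some 2 N at mid-height) and stays where it is left, so it has to be pushed fully over; 0.85 or more counts. Starts between 0 and 0.12
- switch_tip (a point): top end of the guarded toggle: steel bat lever 60 mm long from its pivot, 12 mm thick below and 18 mm thick near the top. The pivot is in the console's frame at x -8, y 0, z 82 mm; the lever swings in the console's y-z plane and stands clear once the guard is well open. Hidden under the guard while it is shut
- fanbox: the other console: same box and same toggle, without any guard. Bystander, fixed to the bench. Origin: centre of its underside
- fan_switch (a joint): angle of the unguarded toggle on the other console, 0 = right, 1.0 = left; starts between 0 and 0.12 and must stay as it is (it may not pass 0.25 rad)
- offcut: bystander: stainless tube offcut standing on end, 102 mm across, 70 mm high. Origin: centre of its underside
- mallet: bystander: wooden mallet lying down, head 120 mm long and 70 mm thick, handle 24 mm thick, 250 mm in all. Origin: on the bench under the handle, 120 mm from the head's middle
- brush: bystander: brush lying down, 200 mm long, origin at the middle of its underside
- can: bystander: steel can, 60 mm across, 110 mm high, standing between the consoles. Origin: centre of its underside
- wrench: bystander: open-ended wrench lying down, 200 mm long, origin at the middle of its underside
- plate: bystander: dark steel plate, 120 x 80 x 10 mm, lying flat. Origin: centre of its underside

How it is judged:
By the outcome, as a careful person would: the job done as asked, in the order asked, and still so for the second after the job is handed in, with the robot touching nothing.
It also fails if it takes over 64 s, if anything falls off the work surface, if the arm or the gripper's body presses on something with over 40 N, if the wrist force passes 120 N, or if a joint passes its speed limit or range.

## Robot

A 6-joint arm with a two-finger parallel gripper is mounted at the origin on the work surface. World frame = base frame: x ahead of the robot, y to its left, z up, the work surface at z = 0. Lengths are in mm, angles in rad, forces in N, time in s.
With the tool pointing down it reaches from about 300 to 775 mm from the base axis. Payload 14.6 kg.
Tool frame: the origin (TCP) lies midway between the tips of the shut fingers; the grasp point (between the pads) lies grasp_offset behind it (grasp_offset is the distance from the TCP to the grasp point, in mm); z points along the fingers, y is the line along which they close (so a half turn about z gives the same grasp; the last joint's range is limited). The gripper opens to 94 mm and grips with 3 to 60 N. Pads are 16 mm wide; open, the fingers measure 119 mm over their backs; the gripper's body (75 mm by 177 mm) begins 78 mm behind the grasp point.
Start: joints at [1.233, 0.3, 1.521, -0, 1.321, -0.067], TCP at [147.124, 529.947, 205.446] pointing down, gripper open.
Joint ranges: [-3.03, 3.03], [-0.79, 2.21], [0.23, 2.52], [-1.04, 4.18], [0, 3.07], [-2.55, 2.55]. Speed limits (rad/s): [2.22, 2.22, 2.57, 3.14, 3.14, 3.14].

## Interface

Orientations are given as [roll, pitch, yaw] about the fixed x, y, z axes, in that order (R = Rz(yaw) Ry(pitch) Rx(roll)).
In Python, from cell import * gives the robot as it stands. The module is installed in compiled form; this text tells all that it offers.
- The arm moves only by the shell command python3 -m jog 'ROWS' [FORCE]. ROWS is JSON, a list of rows, each a list of 3 entries, a list of its own where there are three numbers: the finger opening in mm, from 0 to 94, then the shift along the tool's x, y, z in units of 50 mm (1.0 is 50 mm), then the turn about the tool's z in units of 180 degrees (1.0 is 180 degrees). In form: [[fingers, [dx, dy, dz], twist], ...]. A call has 1 to 20 rows; each row shifts and turns the commanded pose from where the row before left it, along the tool's axes as they then stand; what a row does not reach is not made up. A row lasts 1/10 s, in which the tool goes at most 50 mm and 8.59 degrees, less where a joint would pass 70% of its speed; a pose out of reach is approached as far as the arm can. A call with a number of a shift or a turn outside -1 to 1 is refused whole. A call with a gripper value outside its range is refused whole. The fingers move at their own pace and stop on an object; FORCE is the grip in N (left out, the last holds). Time passes only in rows, so rows that do not move let the fingers close. It gives the time, the measured TCP pose, the force, the opening and the grip force at its end, in the units of the state.
- read_state(): the state, without advancing time (a new reading comes with each control period).
- camera(name): name is "side" or "top"; returns the picture (420x560x3 uint8, red, green, blue); there is no depth.
- calibration(name): a dict with "mtx" (3x3 intrinsics, pixels), "cam_to_world" (4x4, takes a point from camera to world coordinates). Camera axes: x right, y down, z forward; pixel columns grow to the right and rows downward; lengths in mm; the calibration is good to about 2 mm. A picture is of the moment at which its call begins. calibration takes no time and is no camera call.
- sign_off(): hands the job in; it is judged then, once.
Trained networks look in the newest picture that a camera, given by its name, has taken for a name from the list of things; names that differ only in an ending like _2 or _b are one class to them, and where a whole thing is asked for, a point or a joint stands for the part that bears it (a point fixed in the world has none). Each returns a list of dicts, best first, with "conf" (0 to 1); they miss things now and then, are a little off and sometimes report something else, mostly with a low value. They report only what shows in the picture. A call takes as long as a camera call.
- regions_of(camera, query): "pixels" (420x560 bool, what is visible of it) and "rect" ([centre column, centre row, width, height] in pixels, round what is visible of it).
The state is a dict: "clock": time; "joints": joint angles; "qd": joint speeds; "effort": joint torques, N m; "eef_pos": TCP position; "eef_rot": TCP orientation; "wrist_force": force on the tool from outside, world axes, zero at the start; "moment": the same for the moment, N m; "finger_gap": finger opening in mm; "finger_force": force on a finger pad.
Only numpy, scipy, OpenCV 4.12 (cv2) and the standard library are available. Lean on these libraries where they do the work, as an engineer would, in place of code of your own. Each camera call takes 0.05 s, during which the arm holds its last target. There are 200 camera calls.

## Working session

There is one attempt and no reset: what is moved stays moved. The work goes in short steps, Python scripts to look and compute and a shell command to move; the robot and the scene stay as the last step left them, time stands still between calls to the robot, and variables do not carry over. Pictures are saved under pics/ and viewed, at most 10 in all, crops included, and the job is handed in when it is done.

```bash
mkdir -p pics
cat > h.py <<'E'
from cell import *
import numpy as np, cv2
def save(n,f):
    im=camera(n); cv2.imwrite('pics/'+f,im[:,:,::-1]); return im
def ray(n,u,v):
    c=calibration(n); T=np.array(c['cam_to_world']); d=T[:3,:3]@np.linalg.inv(c['mtx'])@[u,v,1]; return T[:3,3],d
def atz(n,u,v,z):
    o,d=ray(n,u,v); return o+d*(z-o[2])/d[2]
def proj(n,p):
    c=calibration(n); T=np.linalg.inv(np.array(c['cam_to_world'])); q=np.array(c['mtx'])@(T[:3,:3]@p+T[:3,3]); return q[:2]/q[2]
E
python3 - <<'E'
from h import *
a=save('top','t0.png');b=save('side','s0.png')
cv2.imwrite('pics/b0.png',cv2.resize(np.vstack([a,b])[:,:,::-1],None,fx=.71,fy=.71))
for n in('top','side'):
    print(n,ray(n,280,210))
    for q in('armbox','guard','guard_bar','fanbox','can','offcut','mallet'):
        for r in regions_of(n,q)[:2]: print(n,q,round(r['conf'],2),np.round(r['rect']))
print(read_state())
E
```

```text
top (array([ 297.69858946,  -13.51990668, 1330.78077296]), array([ 0.15505003,  0.01623597, -0.98794851]))
top armbox 0.81 [345. 201.  54.  70.]
top guard 0.8 [350. 208.  43.  57.]
top guard_bar 0.63 [348. 208.  44.  49.]
top fanbox 0.65 [224. 185.  52.  71.]
top can 0.77 [283. 188.  24.  30.]
top offcut 0.96 [415. 241.  36.  33.]
top offcut 0.2 [346. 200.  56.  71.]
top mallet 0.72 [411. 173.  91.  46.]
side (array([ 263.33572363, -765.35490192,  796.26238704]), array([ 0.27254935,  0.71131873, -0.64800647]))
side armbox 0.73 [301. 280. 110. 102.]
side guard 0.78 [288. 261.  84.  67.]
side guard_bar 0.83 [288. 261.  84.  61.]
side fanbox 0.87 [266. 188.  79.  57.]
side fanbox 0.33 [286. 219.  21.  38.]
side can 0.81 [285. 216.  19.  38.]
side offcut 0.95 [285. 383.  57.  70.]
side offcut 0.25 [276. 159.  42.  18.]
side mallet 0.62 [370. 336.  86. 100.]
{'clock': 0.8, 'joints': array([ 1.23340001e+00,  2.99876470e-01,  1.52100347e+00, -1.86170664e-05,
        1.32070519e+00, -6.65812421e-02]), 'qd': array([ 0.00062084, -0.00036478,  0.00011142, -0.00017468,  0.0021374 ,
        0.00153352]), 'effort': array([-7.07694016e-05, -5.31631601e+01, -3.52891910e+01,  7.08739576e-02,
        2.13599915e-02, -2.99601265e-05]), 'eef_pos': array([147.12770999, 529.94299011, 205.45702473]), 'eef_rot': array([3.14158635e+00, 1.84985280e-05, 2.87078219e+00]), 'wrist_force': array([-0.40646103, -0.17131732,  0.52139663]), 'moment': array([-0.02794638,  0.03433713,  0.0248176 ]), 'finger_force': 0.0, 'finger_gap': 94.09242197236227}
```

View pics/t0.png

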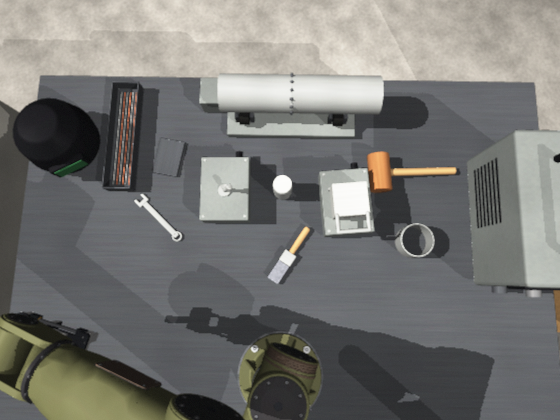

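View pics/s0.png

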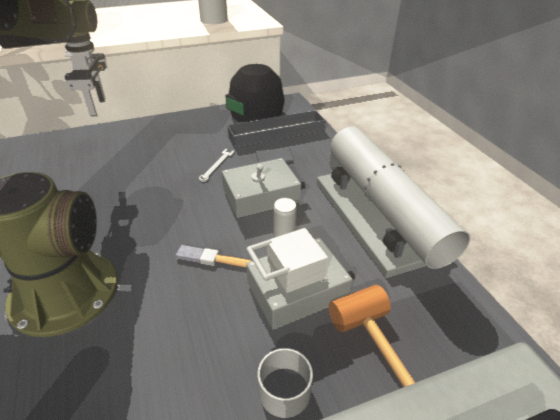

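The guarded console is the right one: hood at about (350,208) in top and (288,261) in side, with its handle bar near (354,231) in top. Next I fit its pose to the outlines.

```bash
cat >> h.py <<'E'
def W(p,P):
    x,y,a=p; P=np.atleast_2d(P).astype(float); c,s=np.cos(a),np.sin(a)
    return np.c_[x+c*P[:,0]-s*P[:,1], y+s*P[:,0]+c*P[:,1], P[:,2]]
def cub(x0,x1,y0,y1,z0,z1): return np.array([[x,y,z] for x in(x0,x1) for y in(y0,y1) for z in(z0,z1)])
def hull(n,p,P): return cv2.convexHull(np.array([proj(n,q) for q in W(p,P)],np.float32))
E
cat > fit.py <<'E'
from h import *
from scipy.optimize import minimize
parts=[cub(-100,100,-75,75,0,80),cub(-55,40,-50,50,83,155)]
bar=cub(-106,-55,-50,50,147,159)
M={}
for n in('top','side'):
    camera(n)
    M[n]=regions_of(n,'armbox')[0]['pixels']|regions_of(n,'guard')[0]['pixels']
S=4
def cost(p):
    t=0
    for n in M:
        m=np.zeros((420*S,560*S),np.uint8)
        for P in parts+[bar]: cv2.fillConvexPoly(m,np.round(hull(n,p,P)*S+S/2-.5).astype(np.int32),1)
        big=BIG[n]; t+=1-(m.astype(bool)&big).sum()/(m.astype(bool)|big).sum()
    return t
BIG={}
for n in M: # fill handle hole
    k=cv2.morphologyEx(M[n].astype(np.uint8),cv2.MORPH_CLOSE,np.ones((15,15),np.uint8))
    BIG[n]=cv2.resize(k,None,fx=S,fy=S,interpolation=cv2.INTER_NEAREST).astype(bool)
c=atz('top',345,201,80)
best=min((minimize(cost,[c[0],c[1],a],method='Nelder-Mead',options=dict(initial_simplex=np.array([[c[0],c[1],a],[c[0]+15,c[1],a],[c[0],c[1]+15,a],[c[0],c[1],a+.1]]))) for a in(-.15,.15)),key=lambda r:r.fun)
p=best.x; print(p,best.fun)
np.save('p.npy',p)
out=[]
for n,(u,v) in (('top',(350,200)),('side',(300,265))):
    im=camera(n)[:,:,::-1]; f=5
    crop=cv2.resize(im[v-60:v+60,u-80:u+80],None,fx=f,fy=f,interpolation=cv2.INTER_CUBIC)[:,:]
    for P,col in zip(parts+[bar],((0,0,255),(0,255,0),(255,0,0))):
        h=(hull(n,p,P)-[u-80,v-60]+.5)*f
        cv2.polylines(crop,[np.round(h).astype(np.int32)],True,col,1)
    out.append(crop)
cv2.imwrite('pics/fit.png',cv2.resize(np.vstack(out),None,fx=.5,fy=.5,interpolation=cv2.INTER_AREA))
b=W(p,[[-100,0,153],[40,0,83],[-8,0,82]]);print(b)
E
python3 fit.py
```

```text
Traceback (most recent call last):
  File "fit.py", line 22, in <module>
    best=min((minimize(cost,[c[0],c[1],a],method='Nelder-Mead',options=dict(initial_simplex=np.array([[c[0],c[1],a],[c[0]+15,c[1],a],[c[0],c[1]+15,a],[c[0],c[1],a+.1]]))) for a in(-.15,.15)),key=lambda r:r.fun)
  File "fit.py", line 22, in <genexpr>
    best=min((minimize(cost,[c[0],c[1],a],method='Nelder-Mead',options=dict(initial_simplex=np.array([[c[0],c[1],a],[c[0]+15,c[1],a],[c[0],c[1]+15,a],[c[0],c[1],a+.1]]))) for a in(-.15,.15)),key=lambda r:r.fun)
              ~~~~~~~~^^^^^^^^^^^^^^^^^^^^^^^^^^^^^^^^^^^^^^^^^^^^^^^^^^^^^^^^^^^^^^^^^^^^^^^^^^^^^^^^^^^^^^^^^^^^^^^^^^^^^^^^^^^^^^^^^^^^^^^^^^^^^^^^^^^^^^^^^^^^^^^^^^^^
  File "fit.py", line 14, in cost
    for P in parts+[bar]: cv2.fillConvexPoly(m,np.round(hull(n,p,P)*S+S/2-.5).astype(np.int32),1)
                                                        ~~~~^^^^^^^
  File "h.py", line 15, in hull
    def hull(n,p,P): return cv2.convexHull(np.array([proj(n,q) for q in W(p,P)],np.float32))
                                                     ~~~~^^^^^
  File "h.py", line 10, in proj
    c=calibration(n); T=np.linalg.inv(np.array(c['cam_to_world'])); q=np.array(c['mtx'])@(T[:3,:3]@p+T[:3,3]); return q[:2]/q[2]
ValueError: time passes only in moves, steps and waits
```

Too many calibration calls, so I'll cache them.

```bash
sed -i 's/^import numpy as np, cv2/import numpy as np, cv2, functools\ncalibration=functools.lru_cache(None)(calibration)/' h.py; python3 fit.py
```

```text
[ 5.29191281e+02 -1.92313711e+02  9.53094057e-02] 0.10510515709104451
[[ 429.64513139 -201.83022801  153.        ]
 [ 569.0097408  -188.50710356   83.        ]
 [ 521.227589   -193.07503194   82.        ]]
```

View pics/fit.png

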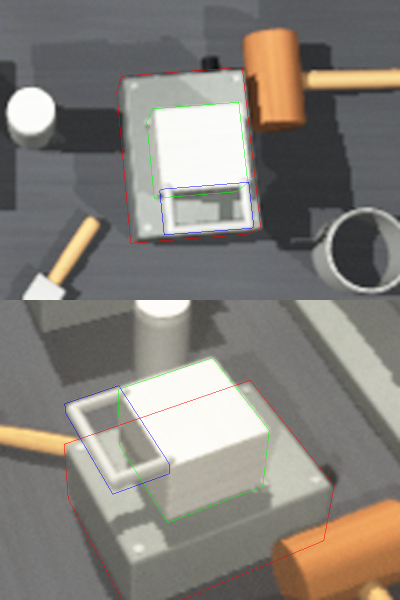

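The fit matches both views: console at about (529,-192), yaw 0.095, so the bar is at (430,-202,153). I'll move to a via point and turn so the fingers close along the console's x.

```bash
python3 -c "
import cell;print([k for k in dir(cell) if not k.startswith('__')], getattr(cell,'grasp_offset',None))"
python3 -m jog '[[44,[-0.645,-0.564,-0.025],0],[44,[-0.645,-0.564,-0.025],0],[44,[-0.645,-0.564,-0.025],0],[44,[-0.645,-0.564,-0.025],0],[44,[-0.645,-0.564,-0.025],0],[44,[-0.645,-0.564,-0.025],0],[44,[-0.645,-0.564,-0.025],0],[44,[-0.645,-0.564,-0.025],0],[44,[-0.645,-0.564,-0.025],0],[44,[-0.645,-0.564,-0.025],0],[44,[-0.645,-0.564,-0.025],0],[44,[-0.645,-0.564,-0.025],0],[44,[0,0,0],0.0477],[44,[0,0,0],0.0477],[44,[0,0,0],0.0477],[44,[0,0,0],0.0477],[44,[0,0,0],0.0477],[44,[0,0,0],0.0477],[44,[0,0,0],0.0477],[44,[0,0,0],0.0477]]'
```

```text
['Unreachable', 'calibration', 'camera', 'grasp_offset', 'read_state', 'regions_of', 'sign_off'] 18.8
clock: 3.5
eef_pos: [429.5, 100.4, 220.5]
eef_rot: [3.141, -0.0, 1.666]
wrist_force: [0.5, 0.5, -0.5]
finger_gap: 43.9
finger_force: 0.0
```

```bash
python3 -m jog '[[44,[-0.751,-0.0705,0],0],[44,[-0.751,-0.0705,0],0],[44,[-0.751,-0.0705,0],0],[44,[-0.751,-0.0705,0],0],[44,[-0.751,-0.0705,0],0],[44,[-0.751,-0.0705,0],0],[44,[-0.751,-0.0705,0],0],[44,[-0.751,-0.0705,0],0],[44,[0,0,0],0],[44,[0,0,0.3],0],[44,[0,0,0.3],0],[44,[0,0,0.3],0],[44,[0,0,0.3],0],[44,[0,0,0.3],0],[44,[0,0,0.23],0],[44,[0,0,0],0]]'
python3 - <<'E'
from h import *
a=camera('side')[150:330,180:420,::-1]
cv2.imwrite('pics/s1.png',cv2.resize(a,None,fx=3,fy=3,interpolation=cv2.INTER_CUBIC))
E
```

```text
clock: 5.1
eef_pos: [431.3, -200.7, 132.8]
eef_rot: [-3.14, -0.001, 1.672]
wrist_force: [0.0, -0.1, 0.3]
finger_gap: 44.1
finger_force: 0.0
```

View pics/s1.png

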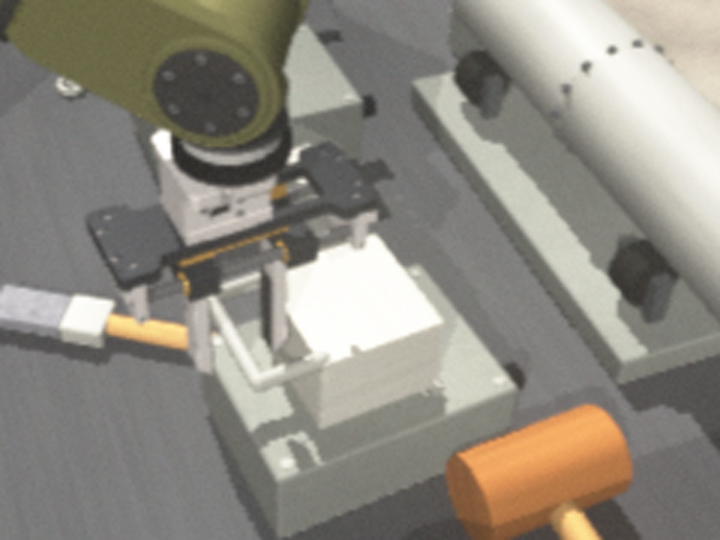

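The fingers straddle the bar midway between the arms, at about (240,320) in the crop. Closing now.

```bash
python3 -m jog '[[6,[0,0,0],0],[6,[0,0,0],0],[6,[0,0,0],0],[6,[0,0,0],0],[6,[0,0,0],0],[6,[0,0,0],0]]' 20
python3 - <<'E'
import numpy as np
a0=np.arctan2(70,140);R=np.hypot(70,140)
f=lambda t:np.array([-R*np.cos(a0+t),R*np.sin(a0+t)])
N=18;T=1.56
for i in range(N):
    d=(f(T*(i+1)/N)-f(T*i/N))/50; print('[6,[0,%.3f,%.3f],0]'%(d[0],-d[1]),end=',')
E
```

```text
clock: 5.75
eef_pos: [427.6, -201.8, 134.1]
eef_rot: [-3.131, -0.001, 1.672]
wrist_force: [-39.6, -3.8, 22.9]
finger_gap: 12.9
finger_force: 20.0
[6,[0,0.132,-0.237],0],[6,[0,0.152,-0.225],0],[6,[0,0.171,-0.211],0],[6,[0,0.188,-0.195],0],[6,[0,0.204,-0.178],0],[6,[0,0.219,-0.160],0],[6,[0,0.232,-0.140],0],[6,[0,0.243,-0.120],0],[6,[0,0.253,-0.098],0],[6,[0,0.260,-0.076],0],[6,[0,0.266,-0.053],0],[6,[0,0.270,-0.030],0],[6,[0,0.271,-0.006],0],[6,[0,0.271,0.017],0],[6,[0,0.268,0.040],0],[6,[0,0.264,0.063],0],[6,[0,0.257,0.086],0],[6,[0,0.249,0.108],0],
```

The bar sits about 4 mm nearer than I commanded. I'll relieve that strain first.

```bash
python3 -m jog '[[6,[0,-0.07,-0.02],0],[6,[0,0,0],0],[6,[0,0,0],0]]' 20
```

```text
clock: 6.05
eef_pos: [427.1, -201.9, 135.0]
eef_rot: [-3.139, -0.0, 1.672]
wrist_force: [-12.8, -2.0, 4.8]
finger_gap: 11.2
finger_force: 20.0
```

```bash
python3 -m jog '[[6,[0,0.1,-0.237],0],[6,[0,0.152,-0.225],0],[6,[0,0.171,-0.211],0],[6,[0,0.188,-0.195],0],[6,[0,0.204,-0.178],0],[6,[0,0.219,-0.160],0],[6,[0,0,0],0]]'
```

```text
clock: 6.75
eef_pos: [481.0, -196.8, 197.8]
eef_rot: [3.14, 0.002, 1.672]
wrist_force: [-9.9, -2.0, 14.2]
finger_gap: 11.2
finger_force: 20.0
```

```bash
python3 -m jog '[[6,[0,0.222,-0.165],0],[6,[0,0.238,-0.140],0],[6,[0,0.248,-0.115],0],[6,[0,0.260,-0.080],0],[6,[0,0.266,-0.053],0],[6,[0,0.270,-0.030],0],[6,[0,0,0],0]]'
```

```text
clock: 7.45
eef_pos: [556.3, -189.3, 225.7]
eef_rot: [3.139, 0.002, 1.672]
wrist_force: [1.2, -5.1, 3.1]
finger_gap: 11.2
finger_force: 20.0
```

```bash
python3 -m jog '[[6,[0,0.271,-0.006],0],[6,[0,0.271,0.017],0],[6,[0,0.268,0.040],0],[6,[0,0.264,0.063],0],[6,[0,0.257,0.086],0],[6,[0,0.249,0.108],0],[6,[0,0,0],0]]'
python3 - <<'E'
from h import *
a=camera('side')[130:340,180:460,::-1]
cv2.imwrite('pics/s2.png',cv2.resize(a,None,fx=2.8,fy=2.8,interpolation=cv2.INTER_CUBIC))
E
```

```text
clock: 8.15
eef_pos: [634.9, -180.9, 209.3]
eef_rot: [3.139, 0.001, 1.672]
wrist_force: [3.8, -3.3, -0.0]
finger_gap: 11.2
finger_force: 20.0
```

View pics/s2.png

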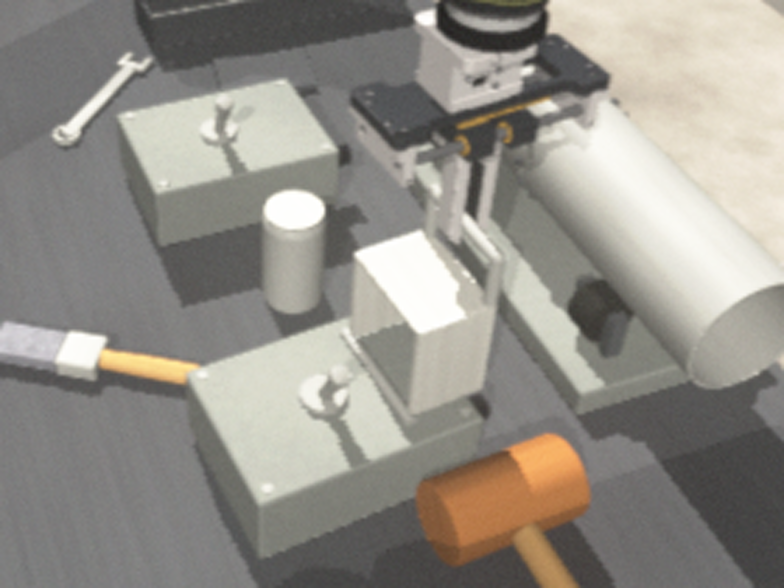

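The guard is open about 1.5 rad, and the toggle at about (330,385) in the crop leans right. Now release, rise, back off to the toggle's right side and turn the gripper a quarter turn to stay clear of the guard.

```bash
python3 -m jog '[[40,[0,0,0],0],[40,[0,0,0],0],[40,[0,0,0],0],[40,[0,0,0],0],[40,[0,0,-0.4],0],[40,[0,0,-0.4],0],[40,[0,0,-0.4],0],[0,[-0.38,-0.585,0],0],[0,[-0.38,-0.585,0],0],[0,[-0.38,-0.585,0],0],[0,[-0.38,-0.585,0],0],[0,[0,0,0],0.0455],[0,[0,0,0],0.0455],[0,[0,0,0],0.0455],[0,[0,0,0],0.0455],[0,[0,0,0],0.0455],[0,[0,0,0],0.0455],[0,[0,0,0],0.0455],[0,[0,0,0],0.0455],[0,[0,0,0],0.0455]]'
python3 -m jog '[[0,[0,0,0],0.0455],[0,[0,0,0],0.0455],[0,[0,0,0],0]]'
python3 - <<'E'
from h import *
s=read_state();p=np.load('p.npy')-[2.5,0,0];e=s['eef_pos']
d=e[:2]-p[:2];c,k=np.cos(p[2]),np.sin(p[2]);print('console xy',c*d[0]+k*d[1],-k*d[0]+c*d[1],e[2])
camera('top');camera('side')
for n in('top','side'):
    for r in regions_of(n,'switch')[:3]:
        m=r['pixels'];print(n,round(r['conf'],2),np.round(r['rect']))
    for y in(-28.8,28.8): print(n,y,proj(n,W(p,[[-8,y,134.6]])[0]))
a=camera('side')[130:340,180:460,::-1]
cv2.imwrite('pics/s3.png',cv2.resize(a,None,fx=2.8,fy=2.8,interpolation=cv2.INTER_CUBIC))
E
```

```text
clock: 10.2
eef_pos: [524.3, -268.2, 269.1]
eef_rot: [-3.142, -0.0, 0.38]
wrist_force: [-0.3, 0.3, 0.2]
finger_gap: 0.4
finger_force: 0.0
clock: 10.5
eef_pos: [524.3, -268.3, 269.1]
eef_rot: [-3.142, -0.0, 0.097]
wrist_force: [-0.0, 0.7, 0.2]
finger_gap: 0.6
finger_force: 0.0
console xy -9.59241673473131 -75.42337693660615 269.1027442140522
top 0.65 [156. 217.  48.  46.]
top 0.62 [354. 203.  13.   6.]
top 0.32 [284. 186.  23.  28.]
top -28.8 [358.20831817 199.15382981]
top 28.8 [338.57371303 200.66724023]
side 0.56 [300. 266.  11.   8.]
side -28.8 [300.97221636 263.90318982]
side 28.8 [288.84344698 246.54761216]
```

View pics/s3.png

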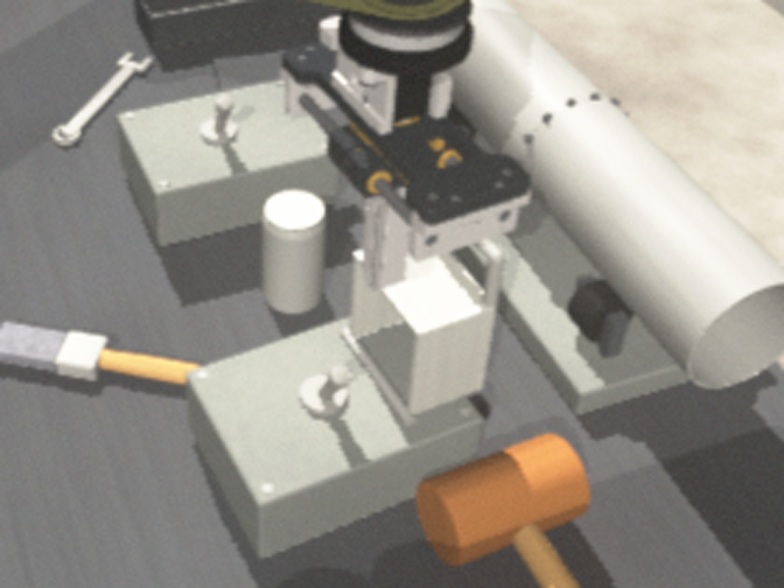

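The guard stays open and the toggle leans right, tip at side pixel (301,264). Descend and push left.

```bash
python3 -m jog '[[0,[0,0,0.52],0],[0,[0,0,0.52],0],[0,[0,0,0.52],0],[0,[0,0,0.52],0],[0,[0,0,0.52],0],[0,[0,0,0.54],0],[0,[0,0,0],0],[0,[0,-0.2,0],0],[0,[0,-0.2,0],0],[0,[0,-0.2,0],0],[0,[0,-0.2,0],0],[0,[0,-0.2,0],0],[0,[0,-0.2,0],0],[0,[0,0,0],0]]'
python3 -m jog '[[0,[0,-0.1,0],0],[0,[0,-0.1,0],0],[0,[0,0,0],0]]'
```

```text
clock: 12.15
eef_pos: [518.4, -207.3, 112.1]
eef_rot: [-3.141, 0.0, 0.101]
wrist_force: [-0.1, 0.6, -0.3]
finger_gap: 0.2
finger_force: 0.0
clock: 12.45
eef_pos: [517.3, -198.2, 111.8]
eef_rot: [-3.141, 0.0, 0.1]
wrist_force: [0.9, -0.1, 0.3]
finger_gap: 0.3
finger_force: 0.0
```

```bash
python3 -m jog '[[0,[0,-0.08,0],0],[0,[0,-0.08,0],0],[0,[0,0,0],0]]'
python3 - <<'E'
from h import *
a=camera('side')[130:340,180:460,::-1]
cv2.imwrite('pics/s4.png',cv2.resize(a,None,fx=2.8,fy=2.8,interpolation=cv2.INTER_CUBIC))
E
```

```text
clock: 12.75
eef_pos: [516.8, -193.0, 112.1]
eef_rot: [3.137, -0.001, 0.099]
wrist_force: [2.1, -19.5, -4.9]
finger_gap: 0.4
finger_force: 8.1
```

View pics/s4.png

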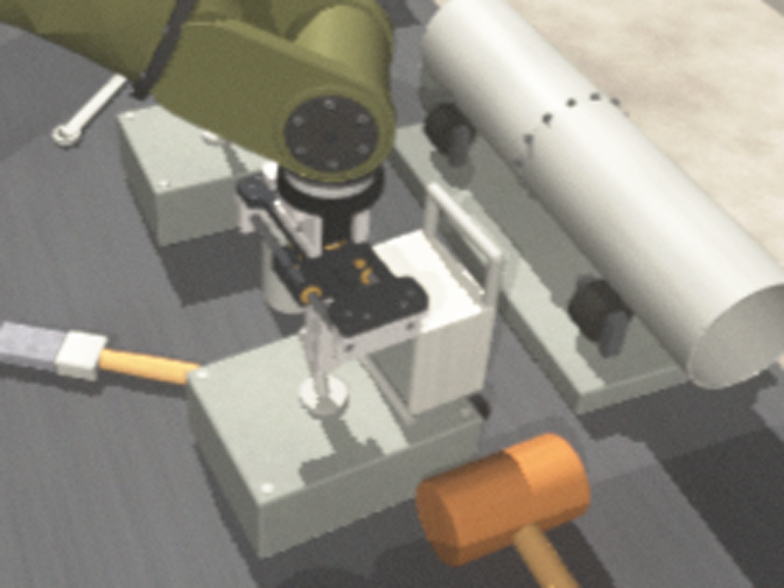

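19.5 N shows the toggle is against its left stop. Back off, rise, check the toggle.

```bash
python3 -m jog '[[0,[0,0.3,0],0],[0,[0,0.4,0],0],[0,[0,0.5,0],0],[0,[0,0,-0.52],0],[0,[0,0,-0.52],0],[0,[0,0,-0.52],0],[0,[0,0,-0.52],0],[0,[0,0,-0.52],0],[0,[0,0,-0.54],0],[0,[0,0,0],0]]'
python3 - <<'E'
from h import *
p=np.load('p.npy')-[2.5,0,0]
b=camera('top')[140:260,270:430,::-1]
a=camera('side')[200:320,220:380,::-1]
cv2.imwrite('pics/s5.png',cv2.resize(np.hstack([b,a]),None,fx=2.5,fy=2.5,interpolation=cv2.INTER_CUBIC))
for n in('top','side'):
    for r in regions_of(n,'switch')[:3]: print(n,round(r['conf'],2),np.round(r['rect']))
    print(n,[proj(n,W(p,[[-8,60*np.sin(t),82+60*np.cos(t)]])[0]).round(1) for t in (.5,.35,.2)])
E
```

```text
clock: 13.8
eef_pos: [523.5, -250.9, 272.7]
eef_rot: [3.139, -0.005, 0.1]
wrist_force: [-0.9, 0.2, -0.0]
finger_gap: 0.9
finger_force: 0.0
top 0.42 [344. 206.  13.   2.]
top [array([338.6, 200.7]), array([341.5, 200.2]), array([344.6, 199.8])]
side 0.64 [286. 219.  24.  44.]
side [array([288.9, 246.5]), array([290.6, 247.7]), array([292.4, 249.5])]
```

View pics/s5.png

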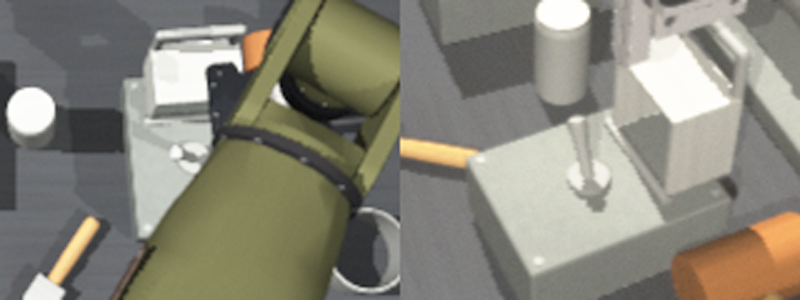

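The toggle leans left, tip at side pixel (291,247), consistent with the stop. Go back above the bar.

```bash
python3 -m jog '[[40,[0,0,0],-0.0455],[40,[0,0,0],-0.0455],[40,[0,0,0],-0.0455],[40,[0,0,0],-0.0455],[40,[0,0,0],-0.0455],[40,[0,0,0],-0.0455],[40,[0,0,0],-0.0455],[40,[0,0,0],-0.0455],[40,[0,0,0],-0.0455],[40,[0,0,0],-0.0455],[40,[0,0,0],-0.0455],[40,[0.293,0.589,0],0],[40,[0.293,0.589,0],0],[40,[0.293,0.589,0],0],[40,[0.293,0.589,0],0],[40,[0,0,0],0],[40,[0,0,0],0]]'
```

```text
clock: 15.7
eef_pos: [633.8, -180.0, 267.4]
eef_rot: [-3.139, -0.001, 1.673]
wrist_force: [-0.3, -0.0, 0.5]
finger_gap: 39.8
finger_force: 0.0
```

```bash
python3 -m jog '[[40,[0,0.02,0.29],0],[40,[0,0,0.29],0],[40,[0,0,0.29],0],[40,[0,0,0.29],0],[40,[0,0,0],0],[6,[0,0,0],0],[6,[0,0,0],0],[6,[0,0,0],0],[6,[0,0,0],0],[6,[0,0,0],0]]' 20
python3 - <<'E'
import numpy as np
a0=np.arctan2(70,140);R=np.hypot(70,140)
f=lambda t:np.array([-R*np.cos(a0+t),R*np.sin(a0+t)])
N=20;T=1.565
for i in range(N,0,-1):
    d=(f(T*(i-1)/N)-f(T*i/N))/50; print('[6,[0,%.3f,%.3f],0]'%(d[0],-d[1]),end=',')
E
```

```text
clock: 16.7
eef_pos: [635.0, -180.2, 211.4]
eef_rot: [3.141, 0.0, 1.672]
wrist_force: [-0.7, -0.1, 1.6]
finger_gap: 11.2
finger_force: 20.0
[6,[0,-0.224,-0.100],0],[6,[0,-0.231,-0.082],0],[6,[0,-0.237,-0.063],0],[6,[0,-0.241,-0.045],0],[6,[0,-0.244,-0.026],0],[6,[0,-0.245,-0.007],0],[6,[0,-0.245,0.012],0],[6,[0,-0.243,0.032],0],[6,[0,-0.240,0.050],0],[6,[0,-0.235,0.069],0],[6,[0,-0.229,0.087],0],[6,[0,-0.221,0.105],0],[6,[0,-0.212,0.122],0],[6,[0,-0.202,0.138],0],[6,[0,-0.191,0.153],0],[6,[0,-0.178,0.168],0],[6,[0,-0.165,0.181],0],[6,[0,-0.150,0.194],0],[6,[0,-0.134,0.205],0],[6,[0,-0.118,0.215],0],
```

```bash
python3 -m jog '[[6,[0,-0.224,-0.100],0],[6,[0,-0.231,-0.082],0],[6,[0,-0.237,-0.063],0],[6,[0,-0.241,-0.045],0],[6,[0,-0.244,-0.026],0],[6,[0,-0.245,-0.007],0],[6,[0,-0.245,0.012],0],[6,[0,-0.243,0.032],0],[6,[0,-0.240,0.050],0],[6,[0,-0.235,0.069],0],[6,[0,0,0],0]]'
```

```text
clock: 17.8
eef_pos: [515.5, -192.0, 219.4]
eef_rot: [-3.142, -0.0, 1.672]
wrist_force: [-3.4, 3.8, 3.0]
finger_gap: 11.1
finger_force: 20.0
```

```bash
python3 -m jog '[[6,[0,-0.229,0.087],0],[6,[0,-0.221,0.105],0],[6,[0,-0.212,0.122],0],[6,[0,-0.202,0.138],0],[6,[0,-0.191,0.153],0],[6,[0,-0.178,0.168],0],[6,[0,-0.165,0.181],0],[6,[0,0,0],0]]'
```

```text
clock: 18.6
eef_pos: [446.3, -199.1, 170.6]
eef_rot: [-3.14, -0.001, 1.672]
wrist_force: [1.4, 1.9, -2.9]
finger_gap: 11.5
finger_force: 20.0
```

```bash
python3 -m jog '[[6,[0,-0.150,0.2],0],[6,[0,-0.134,0.21],0],[6,[0,-0.1,0.23],0],[6,[0,0,0.08],0],[6,[0,0,0],0]]'
```

```text
clock: 19.1
eef_pos: [426.8, -201.8, 136.1]
eef_rot: [-3.139, 0.001, 1.672]
wrist_force: [-16.4, -1.4, 13.5]
finger_gap: 11.2
finger_force: 20.0
```

```bash
python3 -m jog '[[6,[0,-0.03,0.03],0],[6,[0,0,0.03],0],[6,[0,0,0],0]]'
```

```text
clock: 19.4
eef_pos: [426.8, -202.4, 134.7]
eef_rot: [3.14, 0.003, 1.672]
wrist_force: [-11.4, 1.0, 25.1]
finger_gap: 11.2
finger_force: 20.0
```

17 N against the swing means the guard is on its stop. Release and rise.

```bash
python3 -m jog '[[44,[0,0,0],0],[44,[0,0,0],0],[44,[0,0,0],0],[44,[0,0,0],0],[44,[0,0,0],0],[44,[0,0,-0.3],0],[44,[0,0,-0.3],0],[44,[0,0,-0.4],0],[44,[0,0,-0.5],0],[44,[0.5,-0.5,-0.3],0],[44,[0.6,-0.6,0],0],[44,[0.6,-0.6,0],0],[44,[0.6,-0.3,0],0],[44,[0.6,-0.2,0],0],[44,[0.6,0,0],0],[44,[0.6,0,0],0],[44,[0.6,0,0],0],[44,[0,0,0],0]]'
python3 - <<'E'
from h import *
p=np.load('p.npy')-[2.5,0,0]
out=[]
for n,(u,v) in(('top',(350,200)),('side',(300,260))):
    im=camera(n)[:,:,::-1]; f=5
    c=cv2.resize(im[v-60:v+60,u-60:u+60],None,fx=f,fy=f,interpolation=cv2.INTER_CUBIC)
    for P,col in((cub(-55,40,-50,50,83,155),(0,255,0)),(cub(-106,-55,-50,50,147,159),(255,0,0))):
        cv2.polylines(c,[np.round((hull(n,p,P)-[u-60,v-60]+.5)*f).astype(np.int32)],True,col,1)
    out.append(c)
cv2.imwrite('pics/end.png',cv2.resize(np.hstack(out),(800,400),interpolation=cv2.INTER_AREA))
E
```

```text
clock: 21.2
eef_pos: [292.6, 23.5, 222.5]
eef_rot: [3.141, -0.0, 1.676]
wrist_force: [-0.5, -0.0, 0.7]
finger_gap: 44.0
finger_force: 0.0
```

View pics/end.png

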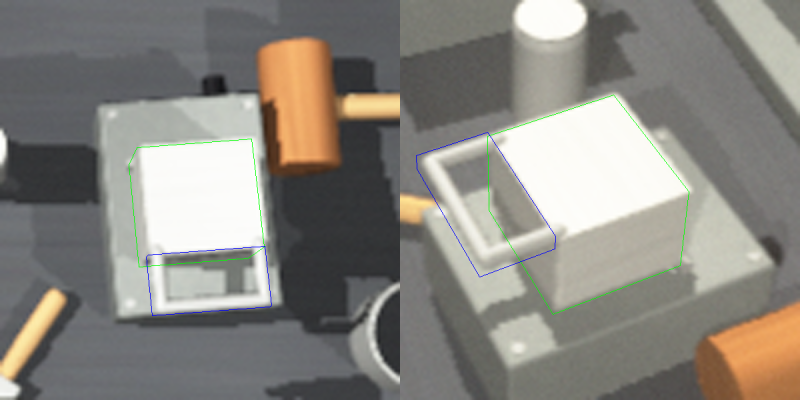

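The guard matches the shut outline. One quick difference against the first picture to be sure.

Run:
```python
from h import *
for n,f,(u0,u1,v0,v1) in(('side','s0.png',(240,340,222,300)),('top','t0.png',(320,378,170,238))):
    a=cv2.imread('pics/'+f,0)[v0:v1,u0:u1].astype(np.float32); b=cv2.cvtColor(camera(n),cv2.COLOR_RGB2GRAY)[v0:v1,u0:u1].astype(np.float32)
    print(n,np.abs(a-b).mean(),(np.abs(a-b)>40).sum(),cv2.phaseCorrelate(a,b))
```

```text
side 2.2089744 0 ((-0.012653481050747928, 0.004020514966356359), 0.9925082700252533)
top 2.1064909 0 ((-0.03631253686415903, -0.013639144167747475), 0.9827762343265393)
```

The picture matches the initial shut state to within noise.

```bash
python3 -c "
from cell import *
print(sign_off())"
```

```text
the job is handed in; nothing more can be done
None
```

I lifted the guard to about 1.5 rad, pushed the toggle left onto its stop, then shut and released the guard; the job is handed in at about 21 s, though no verdict came back and the toggle can't be seen under the shut guard.

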